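Pack the temperature logger and shut the transport box

TASK

Pick the temperature logger, the solid round puck, out of the sloped parts bin and set it down, not dropped, so that it lies flat on the floor of the open transport box beside the cold brick. Then shut the lid fully. Leave the other parts in their compartments, and the brick, the bottle and the marker pen where they are.

Things in the scene. Friction and masses are not known exactly. Their poses are not given: they have to be found in the camera images.
- logger: the temperature logger: solid round puck of white plastic, 38 mm across, 20 mm high, both faces plain, no hole. Origin at the centre of its underside, z is its round axis, up. It starts lying on a bin floor, so tilted 0.22 rad
- bin: fixed level grey bin 180 (x) x 340 mm (y), walls 50 mm high, 4 mm thick; 2 rows (x = -44, +44 mm) of 3 compartments (y = -112, 0, +112 mm), each 84 x 108 mm inside. Each floor slopes 0.22 rad: 8 mm above the table at its -x side, 27 mm at its +x side, 17 mm in the middle. One white part in each, in any order. Origin: centre of underside
- case: fixed white transport box, outside 200 mm (x) x 220 mm (y), rim 85 mm high, walls and floor 12 mm thick (inside 176 x 196 mm, 73 mm deep). Origin at the centre of its underside. Lid hinged along its +x rim; a cold brick lies inside along the +y wall
- lid (a joint): angle of the lid of the transport box: 0 shut, growing as it opens upward (1.57 stands upright). Stiff hinge: it stays where it is left. The lid is a white slab the size of the box, 12 mm thick
- lid_hinge (a point): middle of the lid's hinge line, which runs along the box's y, on the top of the +x rim
- lid_handle (a point): grip point of the grey knob on the lid's outer face, 35 mm out from it, 170 mm from the hinge line, mid-width
- brick: loose grey cold brick 150 mm (x) x 40 mm (y) x 25 mm high in the transport box. Origin at the centre of its underside
- sleeve: other white plastic part in the bin: open ring, 38 mm outside, 24 mm hole, 20 mm high. Origin at the centre of its underside
- foot: other white plastic part in the bin: square block 36 x 36 mm, 20 mm high. Origin at the centre of its underside
- cap: other white plastic part in the bin: narrow cylinder 26 mm across, 26 mm high. Origin at the centre of its underside
- clasp: other white plastic part in the bin: long bar 52 mm (its y) x 18 mm (its x), 16 mm high. Origin at the centre of its underside
- bung: other white plastic part in the bin: stopper, a disc 30 mm across and 10 mm thick with a thin stem (12 mm across) rising to 34 mm. Origin at the centre of its underside
- gel: bystander on the table: closed bottle 56 mm across, 130 mm high. Origin at the centre of its underside
- marker: bystander on the table: black marker pen lying along its x, 16 mm thick, about 136 mm long. Origin at its middle
Mind the look-alikes: they are no part of the job. Leave any turquoise look-alike of the logger alone.

How it is judged (in metres and radians):
On the way:
1. the logger lies flat and at rest on the floor of the transport box, released, while the lid still stands open (over 1 rad) (x of logger in the frame of case between -0.075 and 0.075 m and y of logger in the frame of case between -0.085 and 0.085 m and z of logger in the frame of case below 0.04 m and ((angle between logger's own z axis and vertical below 0.15 rad and z of logger in the frame of case below 0.018 m) or (angle between logger's own z axis and vertical above 2.99 rad and z of logger in the frame of case below 0.038 m)) and linear speed of logger below 0.02 m/s and value of joint lid above 1 rad and contact force between the fingers and logger below 0.1 N), for 0.2 s.
At the end, for the whole second after the job is handed in: The logger lies flat (within 0.15 rad, either face up) and at rest on the floor of the transport box, and the lid is shut to within 0.06 rad (x of logger in the frame of case between -0.075 and 0.075 m and y of logger in the frame of case between -0.085 and 0.085 m and z of logger in the frame of case below 0.04 m and ((angle between logger's own z axis and vertical below 0.15 rad and z of logger in the frame of case below 0.018 m) or (angle between logger's own z axis and vertical above 2.99 rad and z of logger in the frame of case below 0.038 m)) and linear speed of logger below 0.02 m/s and value of joint lid below 0.06 rad); the robot touches nothing.
It fails at once if the logger is dropped or thrown into the transport box (faster than 0.7 m/s inside it) (x of logger in the frame of case between -0.075 and 0.075 m and y of logger in the frame of case between -0.085 and 0.085 m and z of logger in the frame of case below 0.075 m and linear speed of logger above 0.7 m/s).
It fails at once if another part in the bin is moved more than 40 mm (distance of any of sleeve, foot, cap, clasp, bung from where it was at the start of the episode above 0.04 m).
It fails at once if the cold brick, the bottle or the marker pen is moved more than 40 mm (distance of any of brick, gel, marker from where it was at the start of the episode above 0.04 m).
It also fails if it takes over 64 s, if anything falls off the work surface, if the arm or the gripper's body presses on something with over 40 N, if the wrist force passes 120 N, or if a joint passes its speed limit or range.

ROBOT

A 6-joint arm with a two-finger parallel gripper is mounted at the origin on the work surface. World frame = base frame: x ahead of the robot, y to its left, z up, the work surface at z = 0. Lengths are in mm, angles in rad, forces in N, time in s.
With the tool pointing down it reaches from about 275 to 750 mm from the base axis. Payload 10.2 kg.
Tool frame: the origin (TCP) lies midway between the tips of the shut fingers; the grasp point (between the pads) lies grasp_offset behind it (grasp_offset is the distance from the TCP to the grasp point, in mm); x points along the fingers, z is the direction in which the jaws open and shut, and the axes are right-handed (so a half turn about x gives the same grasp; the last joint's range is limited). The gripper opens to 85 mm and grips with 20 to 120 N. Pads are 22 mm wide; open, the fingers measure 114 mm over their backs; the gripper's body (76 mm by 85 mm) begins 54 mm behind the grasp point. The pads swing forward as they close: fully open they stand 13 mm farther back than shut.
Start: joints at [-0.223, 0.313, 1.498, -0, 1.331, -0.223], TCP at [525.006, -0.013, 231.294] pointing down, gripper open.
Joint ranges: [-2.94, 2.94], [-0.97, 2.17], [0.19, 2.56], [-1.23, 4.37], [0.02, 3.11], [-2.88, 2.88]. Speed limits (rad/s): [2.39, 2.39, 3.01, 3.14, 3.14, 3.14].

INTERFACE

Orientations are given as a unit quaternion [w, x, y, z].
In Python, from rig import sense, capture, calibration, finish_job, grasp_offset gives the robot as it stands.
- The arm moves only by the shell command python3 -m jog 'ROWS' [FORCE]. ROWS is JSON, a list of rows, each an object with "linear": the shift along the tool's x, y, z scaled (see below), a list of three; "rotation": the turn, a rotation vector about the tool's x, y, z scaled (see below), a list of three; "grip": the finger opening in mm, from 0 to 85.4. A call has 1 to 20 rows; each row is the pose to reach, as a shift and turn from the pose measured when the call began, along the tool's axes at that moment; what a row does not reach only later rows make up. The controller multiplies each number of a shift by 0.3 m and each number of a turn by 0.5 rad. A row lasts 1/12 s, in which the tool goes at most 41.7 mm and 7.16 degrees, less where a joint would pass 70% of its speed; a pose out of reach is approached as far as the arm can. A call with a number of a shift or a turn outside -1 to 1 is refused whole. A call with a gripper value outside its range is refused whole. The fingers move at their own pace and stop on an object; FORCE is the grip in N (left out, the last holds). Time passes only in rows, so rows that repeat a pose let the fingers close. It gives the time, the measured TCP pose, the force and the opening at its end, in the units of the state.
- sense(): the state, without advancing time (a new reading comes with each control period).
- capture(name): name is "scene" or "side" or "wrist"; returns (picture, depth): 420x560x3 uint8, red, green, blue; 420x560 float32, mm along the optical axis (not along the pixel's ray), 0 where there is no reading.
- calibration(name): a dict with "intrinsics" (3x3 intrinsics, pixels), "dist" ([k1, k2, p1, p2, k3] as OpenCV has them; the pictures are not rectified), "world_from_camera" (4x4, takes a point from camera to world coordinates). Camera axes: x right, y up, looking along -z (the intrinsics and any distortion apply to the point x, -y, -z); pixel columns grow to the right and rows downward; lengths in mm; the calibration is good to about 2 mm. A picture is of the moment at which its call begins: read the wrist's pose just before it. calibration takes no time and is no camera call; for the wrist camera it gives the pose at the moment of the call.
- finish_job(): hands the job in, once; it reports no verdict.
The state is a dict: "time_s": time; "joints": joint angles; "dq": joint speeds; "tau": joint torques, N m; "eef_pos": TCP position; "ee_rot": TCP orientation; "force": force on the tool from outside, world axes, zero at the start; "wrist_torque": the same for the moment, N m; "grip_width": opening from 0.0 (shut) to 1.0 (fully open).
Only numpy, scipy, OpenCV 4.12 (cv2) and the standard library are available. Lean on these libraries where they do the work, as an engineer would, in place of code of your own. Each camera call takes 0.05 s, during which the arm holds its last target.

## Working session

There is one attempt and no reset: what is moved stays moved. The work goes in short steps, Python scripts to look and compute and a shell command to move; the robot and the scene stay as the last step left them, time stands still between calls to the robot, and variables do not carry over. Pictures are saved under pics/ and viewed, and the job is handed in when it is done.

```bash
mkdir -p pics; ls; python3 - <<'E'
from rig import *
import cv2,numpy as np
print(sense()); print(grasp_offset)
for n in ["scene","side","wrist"]:
    c=calibration(n); print(n,c)
    p,d=capture(n); cv2.imwrite(f"pics/{n}0.png",p[:,:,::-1]); np.savez(f"pics/{n}0.npz",p=p,d=d,K=c["intrinsics"],D=c["dist"],T=c["world_from_camera"])
E
```

```text
pics
{'time_s': 0.0, 'joints': array([-2.23386640e-01,  3.13458398e-01,  1.49844084e+00,  9.58677636e-06,
        1.33097524e+00, -2.23393751e-01]), 'dq': array([ 0.00146834, -0.00403466, -0.00048435, -0.00032597, -0.00133478,
        0.00103833]), 'tau': array([-5.78409599e-04, -4.12261176e+01, -2.59742296e+01, -3.58453699e-04,
        4.11797926e-03, -1.23038126e-05]), 'eef_pos': array([5.24748535e+02, 5.44138471e-02, 2.30729357e+02]), 'ee_rot': array([7.06665432e-01, 1.01902187e-04, 7.07547839e-01, 1.05316292e-04]), 'force': array([ 0.65031018,  0.51408811, -0.30762342]), 'wrist_torque': array([-0.08034684,  0.04692854, -0.00130003]), 'grip_width': 1.000657376664953}
18.700000000000003
scene {'intrinsics': array([[539.68835943,   0.        , 273.18281814],
       [  0.        , 539.68835943, 208.51629988],
       [  0.        ,   0.        ,   1.        ]]), 'dist': array([-0.16713942,  0.        ,  0.        ,  0.        ,  0.        ]), 'world_from_camera': array([[ 7.99956109e-01, -5.33315079e-01,  2.75036815e-01,
         8.89923263e+02],
       [ 6.00055584e-01,  7.09542038e-
[... 754 characters left out ...]
[ 0.00000000e+00,  0.00000000e+00,  0.00000000e+00,
         1.00000000e+00]])}
wrist {'intrinsics': array([[346.72184771,   0.        , 272.85192999],
       [  0.        , 346.72184771, 212.78751791],
       [  0.        ,   0.        ,   1.        ]]), 'dist': array([-0.08763239,  0.        ,  0.        ,  0.        ,  0.        ]), 'world_from_camera': array([[ 9.99998850e-01,  3.03073733e-04,  1.48570123e-03,
         5.25201588e+02],
       [-7.14404697e-04,  9.58426068e-01,  2.85340082e-01,
         7.39291540e+01],
       [-1.33745570e-03, -2.85340815e-01,  9.58425183e-01,
         3.72812060e+02],
       [ 0.00000000e+00,  0.00000000e+00,  0.00000000e+00,
         1.00000000e+00]])}
```

View pics/scene0.png

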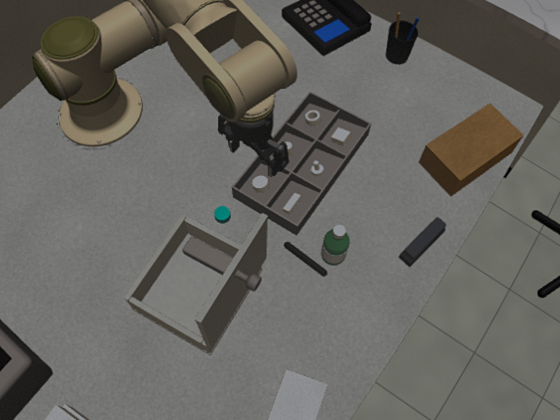

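View pics/side0.png

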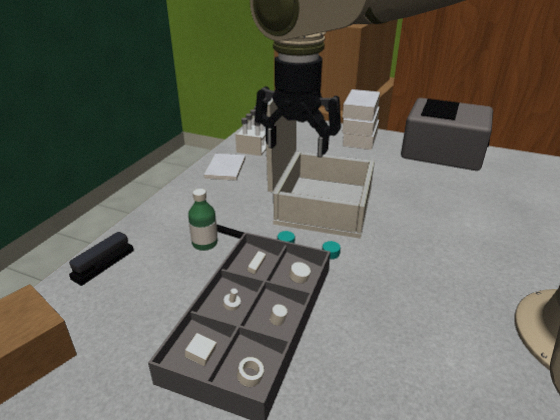

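View pics/wrist0.png

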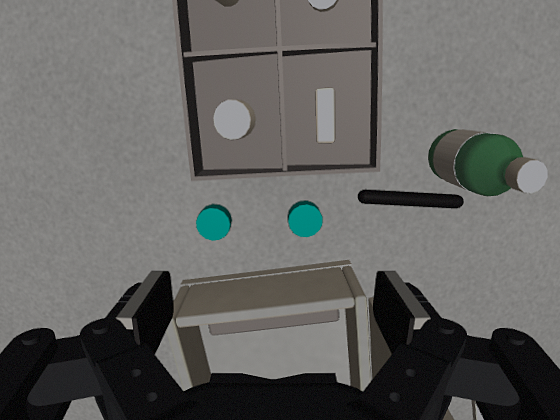

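Six white parts in the bin: the wrist view shows a puck at (233,120) and a bar at (325,115). The side view shows the same puck at (300,272), bar (257,262), bung (232,298), narrow cap (279,314), square (201,349) and ring with a hole (251,371). The two turquoise discs at wrist (213,222) and (305,219) are decoys. The puck at (233,120) fits: it is white, round and has no hole. I'll confirm this in a crop and measure.

```bash
cat > h.py <<'E'
import numpy as np,cv2
def load(n):
    z=np.load(f"pics/{n}.npz"); return z
def ray(z,uv):
    uv=np.array(uv,float).reshape(-1,1,2)
    n=cv2.undistortPoints(uv,z["K"],z["D"]).reshape(-1,2)
    d=np.c_[n[:,0],-n[:,1],-np.ones(len(n))]
    T=z["T"]; return T[:3,3],d@T[:3,:3].T
def pl(z,uv,h):
    o,d=ray(z,uv); return o+d*((h-o[2])/d[:,2])[:,None]
def dep(z,uv):
    o,d=ray(z,uv); uv=np.array(uv).reshape(-1,2).astype(int)
    return o+d*z["d"][uv[:,1],uv[:,0]][:,None]
def tri(z1,u1,z2,u2):
    o1,d1=ray(z1,u1);o2,d2=ray(z2,u2);d1=d1[0];d2=d2[0]
    A=np.c_[d1,-d2];s=np.linalg.lstsq(A,o2-o1,rcond=None)[0]
    a=o1+s[0]*d1;b=o2+s[1]*d2
    return (a+b)/2,np.linalg.norm(a-b)
E
python3 - <<'E'
from h import *
w=load("wrist0");s=load("side0");sc=load("scene0")
a=cv2.resize(w["p"][80:160,190:270],(400,400),interpolation=2);b=cv2.resize(s["p"][232:312,260:340],(400,400),interpolation=2)
cv2.imwrite("pics/crop0.png",np.hstack([a,b])[:,:,::-1])
def blob(z,u,v,r=25,t=None):
    p=z["p"].astype(int);g=p.min(2);sub=g[v-r:v+r,u-r:u+r]
    t=t or 140
    m=(sub>t).astype(np.uint8);n,l,st,c=cv2.connectedComponentsWithStats(m)
    i=l[r,r];return st[i],c[i]+[u-r,v-r],g[v,u]
for z,u,v in((w,233,120),(s,300,268)):
    print([np.percentile(z["p"][v-20:v+20,u-20:u+20].min(2),q) for q in(5,25,50,75,95)])
    for t in (120,140,160,180): print(t,blob(z,u,v,t=t))
print(dep(w,[[233,120],[225,120],[241,120],[233,110],[233,130]]))
print(dep(s,[[300,267]]))
# bin corners rim, case in wrist
print("bin",pl(w,[[192,178],[378,166],[379,5]],50), dep(w,[[192,176],[378,166]]))
E
```

```text
[np.float64(82.0), np.float64(103.0), np.float64(156.0), np.float64(157.0), np.float64(159.0)]
120 (array([   5,    5,   38,   40, 1159], dtype=int32), array([231.51768766, 119.12683348]), np.int64(159))
140 (array([   6,    5,   36,   39, 1117], dtype=int32), array([231.45658013, 119.07072516]), np.int64(159))
160 (array([   0,    0,   50,   50, 2471], dtype=int32), array([232.60501821, 119.52286524]), np.int64(159))
180 (array([   0,    0,   50,   50, 2500], dtype=int32), array([232.5, 119.5]), np.int64(159))
[np.float64(50.0), np.float64(59.0), np.float64(98.0), np.float64(102.0), np.float64(196.0)]
120 (array([ 16,  19,  20,  15, 237], dtype=int32), array([300.2742616 , 268.90295359]), np.int64(199))
140 (array([ 16,  19,  20,  15, 225], dtype=int32), array([300.25777778, 268.93777778]), np.int64(199))
160 (array([ 17,  19,  18,  15, 203], dtype=int32), array([300.33497537, 269.02463054]), np.int64(199))
180 (array([ 17,  20,  18,  13, 183], dtype=int32), array([300.30054645, 268.99453552]), np.int64(199))
[[487.25678227  65.24749927  37.69951807]
 [479.30213724  65.22061345  34.7147278 ]
 [494.81263866  65.2106834   37.88701233]
 [487.56314663  74.39725024  38.16824531]
 [487.00101258  55.99024161  37.75973111]]
[[486.92230654  61.74530541  37.62641533]]
bin [[448.01224926  12.28520342  50.        ]
 [623.83064711  23.79844139  50.        ]
 [615.64561141 163.27104286  50.        ]] [[448.46017336  14.46058547  51.36579293]
 [624.00509525  23.70977371  49.42903274]]
```

```bash
python3 - <<'E'
from h import *
s=load("side0");c=load("scene0")
cv2.imwrite("pics/cs.png",cv2.resize(s["p"][80:250,240:400],(800,600))[:,:,::-1] if 0 else cv2.resize(s["p"][90:240,250:390],(560,600))[:,:,::-1])
cv2.imwrite("pics/cc.png",cv2.resize(c["p"][200:360,120:280],(600,600))[:,:,::-1])
E
```

```text
(no output)
```

View pics/crop0.png

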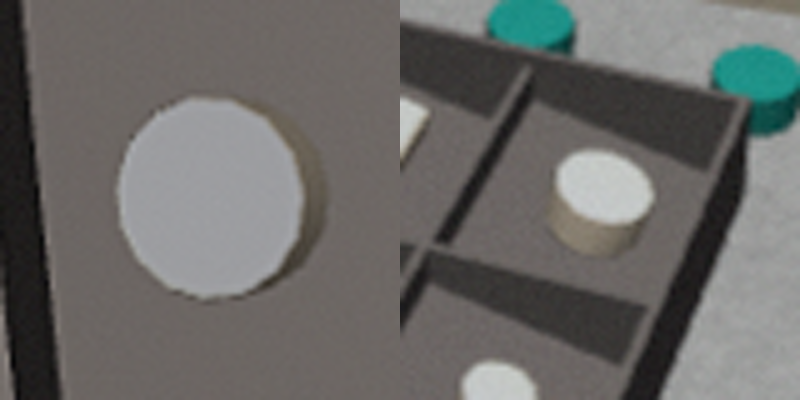

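View pics/cs.png

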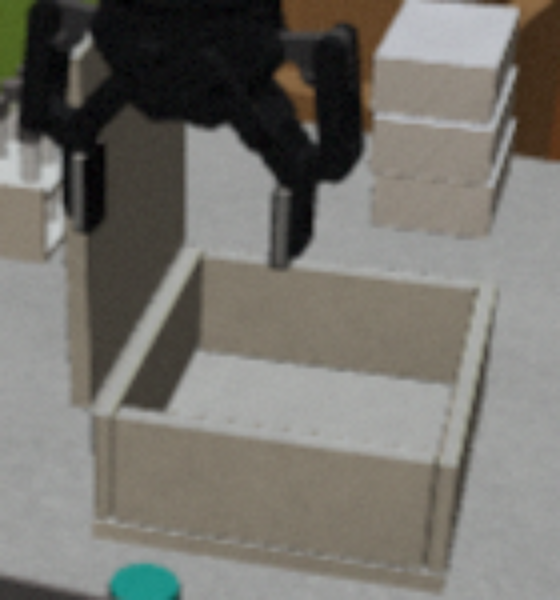

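View pics/cc.png

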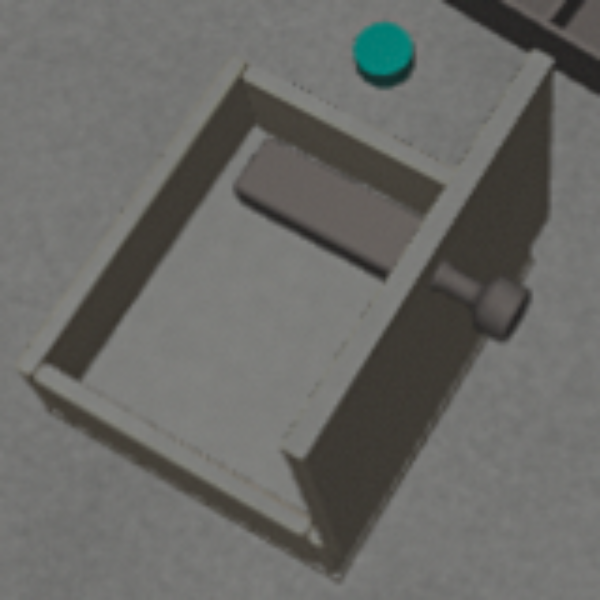

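The crop shows a plain, hole-free white disc, which is the logger. Next I'll triangulate it and measure the box.

```bash
python3 - <<'E'
from h import *
w=load("wrist0");s=load("side0");c=load("scene0")
print("logger top tri",tri(w,[231.5,119.1],s,[300.3,268.9]))
# disc top plane fit from wrist depth
ys,xs=np.mgrid[108:131,222:242];P=dep(w,np.c_[xs.ravel(),ys.ravel()]);cen=P.mean(0);u,S,vt=np.linalg.svd(P-cen);print("normal",vt[2],cen)
sc=3.75
q=lambda x,y:[120+x/sc,200+y/sc]
names=dict(rim_NW=(245,66),rim_SW=(25,372))
r=pl(c,[q(245,66),q(25,372)],85);print("rim scene out -x+y, -x-y",r)
s2=4.0
qs=lambda x,y:[250+x/s2,90+y/s2]
rs=pl(s,[qs(497,290),qs(440,465),qs(95,412)],85);print("side rim -x-y, -x+y, +x+y",rs)
print("tri -x+y",tri(c,q(245,66),s,qs(440,462)),"tri -x-y",tri(c,q(25,372),s,qs(497,290)))
# lid knob, lid top corners by scene depth and tri
print("knob depth",dep(c,[q(500,300),q(520,300),q(500,320)]))
print("lid top corner depth",dep(c,[q(537,62),q(300,450),q(420,255)]))
print("brick top",dep(c,[q(300,190),q(260,180),q(380,230)]),"floor",dep(c,[q(200,350),q(150,330)]))
print("brick corners",pl(c,[q(270,140),q(240,185),q(390,270)],37))
print("marker,gel",pl(c,[[305,258]],8),pl(c,[[337,245]],65))
E
```

```text
logger top tri (array([485.27885189,  65.83960667,  36.70500916]), np.float64(1.0331772323196116))
normal [ 0.22160071  0.00392539 -0.97512959] [485.68599714  66.12209044  36.35567984]
rim scene out -x+y, -x-y [[ 429.68121667 -126.33177326   85.        ]
 [ 454.90864565 -338.73888705   85.        ]]
side rim -x-y, -x+y, +x+y [[ 440.6335364  -323.37036452   85.        ]
 [ 422.56908706 -115.10831275   85.        ]
 [ 608.89622748  -93.11474522   85.        ]]
tri -x+y (array([ 425.97224695, -125.15988361,   79.69293219]), np.float64(2.671586386501692)) tri -x-y (array([ 446.87771296, -339.02411239,   75.16247285]), np.float64(7.628056721817175))
knob depth [[ 678.54733123 -198.23608695  265.56648931]
 [ 686.81087854 -194.10059414  270.19113917]
 [ 683.93006466 -205.27580161  263.83422002]]
lid top corner depth [[ 625.13183476 -100.42112677  283.68346344]
 [ 657.2064373  -308.66408645  286.04216745]
 [ 641.48470674 -207.53874243  282.89213495]]
brick top [[ 488.09432407 -154.51773492   38.65270511]
 [ 464.89837296 -163.67587169   37.79364334]
 [ 539.79306523 -144.50985953   34.11706283]] floor [[ 497.10699318 -259.91498028   13.0643104 ]
 [ 465.67245826 -268.57802478   12.77222746]]
brick corners [[ 452.50185731 -140.3941021    37.        ]
 [ 457.27082625 -173.02366799   37.        ]
 [ 560.87740864 -160.88375792   37.        ]]
marker,gel [[675.36875158 -19.43380171   8.        ]] [[723.96317797  25.31767804  65.        ]]
```

```bash
cat >> h.py <<'E'
from scipy.spatial.transform import Rotation as Ro
def cur():
    from rig import sense
    s=sense();q=s["ee_rot"];return s,np.array(s["eef_pos"]),Ro.from_quat([q[1],q[2],q[3],q[0]])
def target(xax,zax):
    x=np.array(xax,float);x/=np.linalg.norm(x);z=np.array(zax,float);z-=x*(x@z);z/=np.linalg.norm(z)
    return Ro.from_matrix(np.c_[x,np.cross(z,x),z])
def cmd(p,Rt):
    s,p0,R=cur()
    print("t",s["time_s"],"pos",p0.round(1),"F",s["force"].round(1),"grip",round(s["grip_width"]*85.4,1))
    print("linear",(R.inv().apply(np.array(p)-p0)/300).round(4),"rot",((R.inv()*Rt).as_rotvec()/0.5).round(4),"q",s["joints"].round(2))
E
python3 - <<'E'
from h import *
n=np.array([-0.2216,-0.010,0.975]);R=target(-n,[-0.06,0.998,0])
base=np.array([489.7,66.0,17.2])
cmd(base+100*n,R)
E
```

```text
t 0.15 pos [524.8   0.  230.9] F [-0.3  0.8  0.1] grip 85.1
linear [ 0.3875  0.2165 -0.1906] rot [-3.246  -0.3606 -0.3506] q [-0.22  0.31  1.5   0.    1.33 -0.22]
```

```bash
python3 -m jog '[{"linear":[0,0.1,-0.1],"rotation":[-0.25,0,0],"grip":85},{"linear":[0,0.2,-0.15],"rotation":[-0.5,0,0],"grip":70},{"linear":[0,0.21,-0.19],"rotation":[-0.75,0,0],"grip":60},{"linear":[0,0.21,-0.19],"rotation":[-1,0,0],"grip":52},{"linear":[0,0.21,-0.19],"rotation":[-1,0,0],"grip":52}]' 40
python3 -m jog '[{"linear":[0,0,0],"rotation":[-0.25,0,0],"grip":52},{"linear":[0,0,0],"rotation":[-0.5,0,0],"grip":52},{"linear":[0,0,0],"rotation":[-0.75,0,0],"grip":52},{"linear":[0,0,0],"rotation":[-1,0,0],"grip":52},{"linear":[0,0,0],"rotation":[-1,0,0],"grip":52}]'
python3 -m jog '[{"linear":[0,0,0],"rotation":[-0.25,0,0],"grip":52},{"linear":[0,0,0],"rotation":[-0.5,0,0],"grip":52},{"linear":[0,0,0],"rotation":[-0.75,0,0],"grip":52},{"linear":[0,0,0],"rotation":[-1,0,0],"grip":52},{"linear":[0,0,0],"rotation":[-1,0,0],"grip":52}]'
python3 - <<'E'
from h import *
from rig import *
n=np.array([-0.2216,-0.010,0.975]);R=target(-n,[-0.06,0.998,0])
cmd(np.array([489.7,66.0,17.2])+100*n,R)
n="wrist";c=calibration(n);p,d=capture(n); cv2.imwrite(f"pics/{n}1.png",p[:,:,::-1]); np.savez(f"pics/{n}1.npz",p=p,d=d,K=c["intrinsics"],D=c["dist"],T=c["world_from_camera"])
E
```

```text
time_s: 0.57
eef_pos: [467.4, 63.5, 231.1]
ee_rot: [0.684, -0.177, 0.685, 0.177]
force: [0.9, 0.3, -0.3]
grip_width: 0.611
time_s: 0.98
eef_pos: [467.6, 63.2, 230.8]
ee_rot: [0.619, -0.341, 0.62, 0.341]
force: [-0.2, -0.9, -0.3]
grip_width: 0.609
time_s: 1.4
eef_pos: [467.7, 63.0, 230.7]
ee_rot: [0.516, -0.483, 0.517, 0.483]
force: [0.3, 0.6, -0.6]
grip_width: 0.602
t 1.4 pos [467.7  63.  230.7] F [ 0.3  0.6 -0.6] grip 51.4
linear [0.3866 0.0005 0.0066] rot [-0.2526 -0.0215 -0.4501] q [-0.12  0.2   1.65  0.    1.3  -1.62]
```

View pics/wrist1.png

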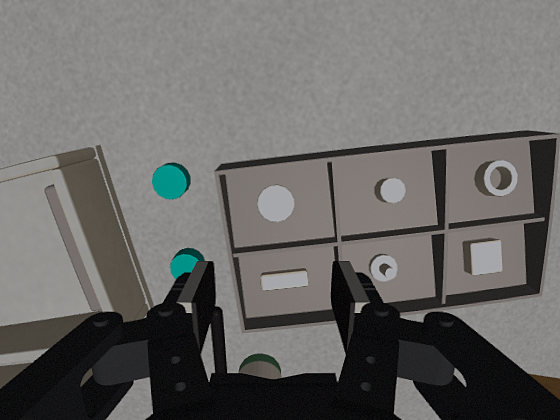

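The view shows all six parts: the puck (276,203), bar (284,280), cap (391,190), bung (383,268), ring (496,178) and square (486,257). The logger is again the plain puck. I'll triangulate between the two wrist poses and move to the hover.

```bash
python3 - <<'E'
from h import *
w=load("wrist0");w1=load("wrist1");s=load("side0")
def cen(z,u,v,r=26):
    m=(z["p"][v-r:v+r,u-r:u+r].min(2)>140).astype(np.uint8)
    n,l,st,c=cv2.connectedComponentsWithStats(m);return c[l[r,r]]+[u-r,v-r]
a=cen(w,233,120);b=cen(w1,276,203,r=24);print(a,b)
print("tri w0-w1",tri(w,a,w1,b),"w1-side",tri(w1,b,s,[300.3,268.9]))
ys,xs=np.mgrid[192:213,266:286];P=dep(w1,np.c_[xs.ravel(),ys.ravel()]);c0=P.mean(0);v=np.linalg.svd(P-c0)[2];print(v[2],c0)
print("bin edge",pl(w1,[[217,172],[329,161]],50),dep(w1,[[218,172],[243,328]]))
E
```

```text
[231.45658013 119.07072516] [275.51591128 202.97685632]
tri w0-w1 (array([485.45559374,  65.86286388,  34.50075082]), np.float64(0.3480058872956996)) w1-side (array([484.81068115,  65.71075314,  36.85244755]), np.float64(0.05582820334077914))
[-0.02621753 -0.99964785  0.00410014] [483.41091966  65.79002031  38.43374809]
bin edge [[447.50586588  12.88076832  50.        ]
 [444.26236749 118.33617588  50.        ]] [[447.66435144  13.7261197   49.43019713]
 [620.30239646  21.11212044  48.65168522]]
```

```bash
python3 -m jog '[{"linear":[0.1,0,0.007],"rotation":[-0.1,0,-0.2],"grip":52},{"linear":[0.2,0,0.007],"rotation":[-0.2,0,-0.35],"grip":52},{"linear":[0.3,0,0.007],"rotation":[-0.25,-0.02,-0.45],"grip":52},{"linear":[0.38,0,0.007],"rotation":[-0.25,-0.02,-0.45],"grip":52},{"linear":[0.38,0,0.007],"rotation":[-0.25,-0.02,-0.45],"grip":52}]'
```

```text
time_s: 1.87
eef_pos: [465.1, 65.3, 112.9]
ee_rot: [-0.541, 0.561, -0.431, -0.455]
force: [0.5, -0.1, -0.2]
grip_width: 0.608
```

```bash
python3 - <<'E'
from h import *
n=np.array([-0.2216,-0.010,0.975]);R=target(-n,[-0.05,0.998,0])
cmd(np.array([489.7,66.0,17.0])+2*n,R)
E
```

```text
t 1.8667 pos [465.1  65.3 112.9] F [ 0.5 -0.1 -0.2] grip 51.9
linear [ 0.3233 -0.0117 -0.0009] rot [-0.0097 -0.0018 -0.0153] q [-0.13  0.23  1.97  0.06  0.73 -1.78]
```

```bash
python3 -m jog '[{"linear":[0.1,-0.012,0],"rotation":[-0.01,0,-0.015],"grip":52},{"linear":[0.18,-0.012,0],"rotation":[-0.01,0,-0.015],"grip":52},{"linear":[0.24,-0.012,0],"rotation":[-0.01,0,-0.015],"grip":52},{"linear":[0.28,-0.012,0],"rotation":[-0.01,0,-0.015],"grip":52},{"linear":[0.3,-0.012,0],"rotation":[-0.01,0,-0.015],"grip":52},{"linear":[0.3,-0.012,0],"rotation":[-0.01,0,-0.015],"grip":52}]'
python3 - <<'E'
from h import *
from rig import *
n=np.array([-0.2216,-0.010,0.975]);R=target(-n,[-0.05,0.998,0])
cmd(np.array([489.7,66.0,17.0])+2*n,R)
p,d=capture("wrist");s,_=capture("side"); cv2.imwrite("pics/g1.png",np.hstack([p[100:],s[100:]])[:,:,::-1][:, :][::1, ::1] if 0 else cv2.resize(np.hstack([p,s])[:,:,::-1],(800,300)))
cv2.imwrite("pics/g1s.png",cv2.resize(s[200:360,200:400],(800,600))[:,:,::-1])
E
```

```text
time_s: 2.37
eef_pos: [488.4, 66.1, 25.8]
ee_rot: [-0.542, 0.563, -0.429, -0.454]
force: [-0.6, 0.5, 0.3]
grip_width: 0.606
t 2.3667 pos [488.4  66.1  25.8] F [-0.6  0.5  0.3] grip 51.7
linear [ 0.0228  0.0023 -0.0006] rot [-0.0069 -0.0016 -0.0014] q [-0.12  0.44  1.98  0.07  0.5  -1.8 ]
```

View pics/g1.png

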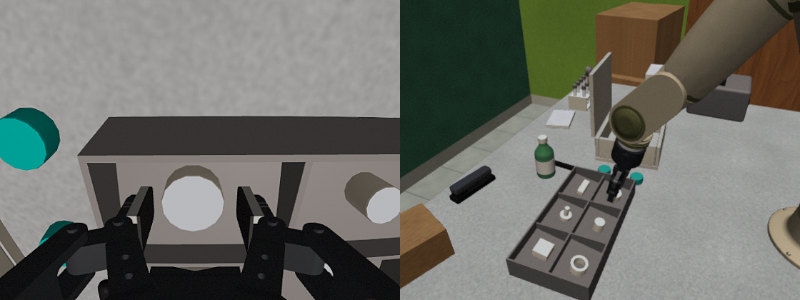

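View pics/g1s.png

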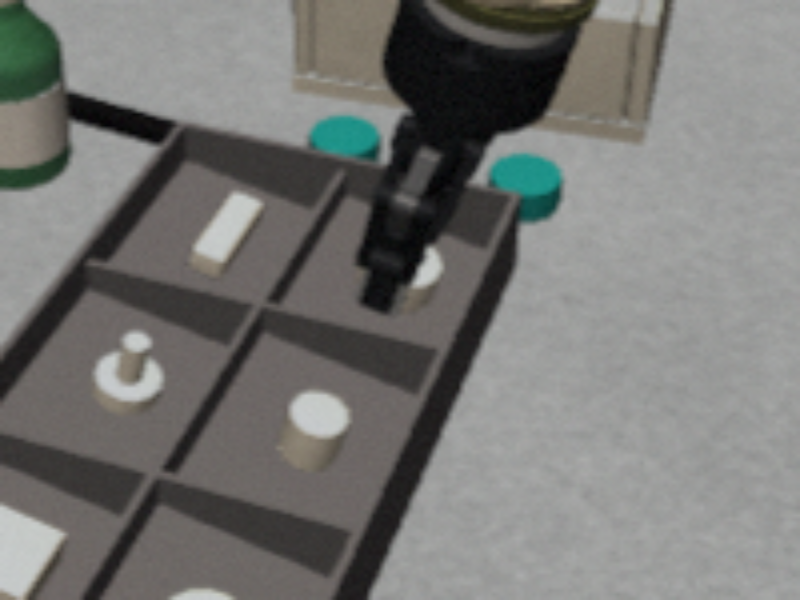

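```bash
python3 -m jog '[{"linear":[0.01,0.002,0],"rotation":[-0.007,0,0],"grip":52},{"linear":[0.023,0.002,0],"rotation":[-0.007,0,0],"grip":52},{"linear":[0.023,0.002,0],"rotation":[-0.007,0,0],"grip":52}]'
python3 -m jog '[{"linear":[0,0,0],"rotation":[0,0,0],"grip":30},{"linear":[0,0,0],"rotation":[0,0,0],"grip":30},{"linear":[0,0,0],"rotation":[0,0,0],"grip":30},{"linear":[0,0,0],"rotation":[0,0,0],"grip":30},{"linear":[0,0,0],"rotation":[0,0,0],"grip":30},{"linear":[0,0,0],"rotation":[0,0,0],"grip":30}]' 40
```

```text
time_s: 2.72
eef_pos: [489.6, 66.2, 20.0]
ee_rot: [-0.541, 0.565, -0.427, -0.454]
force: [0.5, -0.2, 0.0]
grip_width: 0.61
time_s: 3.22
eef_pos: [489.6, 66.2, 20.4]
ee_rot: [-0.541, 0.565, -0.427, -0.454]
force: [-2.8, -0.1, 5.7]
grip_width: 0.427
```

```bash
python3 -m jog '[{"linear":[-0.03,0,0],"rotation":[0,0,0],"grip":30},{"linear":[-0.1,0,0],"rotation":[0,0,0],"grip":30},{"linear":[-0.2,0,0],"rotation":[0,0,0],"grip":30},{"linear":[-0.3,0,0],"rotation":[0,0,0],"grip":30},{"linear":[-0.4,0,0],"rotation":[0,0,0],"grip":30},{"linear":[-0.5,0,0],"rotation":[0,0,0],"grip":30},{"linear":[-0.6,0,0],"rotation":[0,0,0],"grip":30},{"linear":[-0.6,0,0],"rotation":[0,0,0],"grip":30},{"linear":[-0.6,0,0],"rotation":[0,0,0],"grip":30}]'
python3 - <<'E'
from h import *
from rig import *
for n in("wrist","scene","side"):
    c=calibration(n);p,d=capture(n); cv2.imwrite(f"pics/{n}2.png",p[:,:,::-1]); np.savez(f"pics/{n}2.npz",p=p,d=d,K=c["intrinsics"],D=c["dist"],T=c["world_from_camera"])
E
```

```text
time_s: 3.97
eef_pos: [449.6, 64.5, 197.5]
ee_rot: [-0.542, 0.566, -0.426, -0.453]
force: [0.8, -0.6, -1.3]
grip_width: 0.425
```

View pics/wrist2.png

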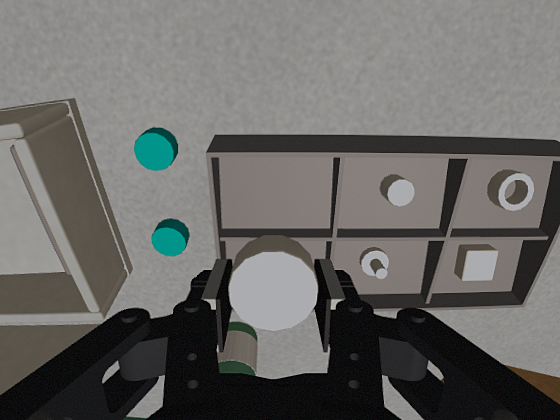

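View pics/side2.png

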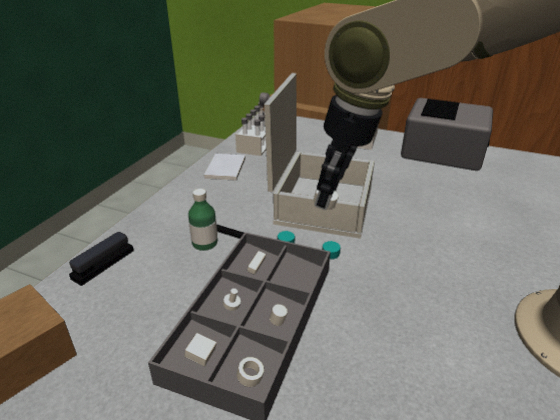

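View pics/scene2.png

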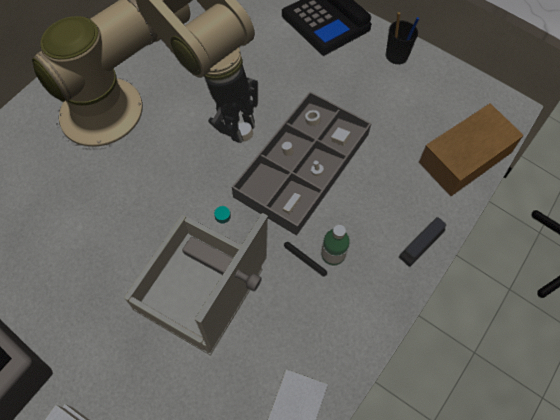

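The logger is held between the pads (wrist view 273,290), its compartment is empty, and the other five parts have not moved. Next I'll move over the box.

```bash
python3 - <<'E'
from h import *
R=target([0,0,-1],[-0.125,0.992,0])
cmd([535,-251,200],R)
E
```

```text
t 4.1167 pos [448.9  64.6 194.9] F [-0.4 -0.2 -0.3] grip 36.3
linear [ 0.0371 -0.231  -1.0652] rot [-0.1487 -0.0208  0.4461] q [-0.14  0.07  1.91  0.05  0.94 -1.79]
```

```bash
python3 -m jog '[{"linear":[0,-0.03,-0.1],"rotation":[-0.03,0,0.1],"grip":30},{"linear":[0,-0.05,-0.2],"rotation":[-0.06,0,0.2],"grip":30},{"linear":[0,-0.08,-0.3],"rotation":[-0.1,-0.01,0.3],"grip":30},{"linear":[0.01,-0.1,-0.4],"rotation":[-0.15,-0.02,0.45],"grip":30},{"linear":[0.02,-0.13,-0.5],"rotation":[-0.15,-0.02,0.45],"grip":30},{"linear":[0.02,-0.15,-0.6],"rotation":[-0.15,-0.02,0.45],"grip":30},{"linear":[0.02,-0.17,-0.7],"rotation":[-0.15,-0.02,0.45],"grip":30},{"linear":[0.02,-0.2,-0.75],"rotation":[-0.15,-0.02,0.45],"grip":30},{"linear":[0.02,-0.2,-0.75],"rotation":[-0.15,-0.02,0.45],"grip":30}]'
python3 - <<'E'
from h import *
from rig import *
for n in("wrist",):
    c=calibration(n);p,d=capture(n); cv2.imwrite(f"pics/{n}3.png",p[:,:,::-1]); np.savez(f"pics/{n}3.npz",p=p,d=d,K=c["intrinsics"],D=c["dist"],T=c["world_from_camera"])
R=target([0,0,-1],[-0.125,0.992,0])
cmd([535,-251,200],R)
E
```

```text
time_s: 4.87
eef_pos: [520.6, -159.9, 201.2]
ee_rot: [0.467, -0.529, 0.469, 0.531]
force: [0.2, 0.3, -1.0]
grip_width: 0.424
t 4.9167 pos [ 520.  -158.1  201.1] F [-0.2  0.1 -0.6] grip 36.3
linear [ 0.0032 -0.0113 -0.3134] rot [-0.0026  0.0023 -0.0082] q [-0.51  0.38  1.48 -0.    1.28 -2.2 ]
```

View pics/wrist3.png

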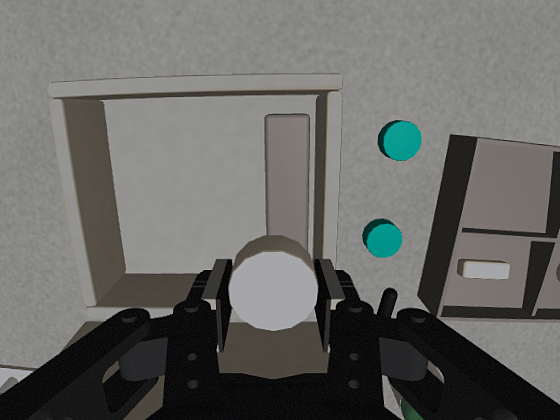

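The whole box is visible: the -x rim runs from (50,88) to (342,77) and the brick lies at (265–310, 115–245). The -y side is clear.

```bash
python3 - <<'E'
from h import *
w=load("wrist3");c=load("scene2")
print("rim -x: outer -y, outer +y, inner+y",pl(w,[[50,88],[342,76],[340,90]],85))
print("depth",dep(w,[[58,90],[337,82],[200,86]]))
print("outer +y edge lower",pl(w,[[338,250]],85), "rim -y outer/inner", pl(w,[[87,308],[70,200]],85))
print("floor corners",pl(w,[[107,100],[125,272]],12),"floor depth",dep(w,[[180,180],[140,250],[140,120]]))
print("brick",pl(w,[[265,115],[310,115],[266,230]],37),dep(w,[[285,150]]))
E
```

```text
rim -x: outer -y, outer +y, inner+y [[ 449.45074057 -333.12974925   85.        ]
 [ 418.60516343 -121.93614455   85.        ]
 [ 428.24790081 -121.79074405   85.        ]]
depth [[ 450.3916917  -326.31649386   85.73655244]
 [ 422.98865591 -124.59340225   83.70369078]
 [ 437.62490287 -221.12185834   85.01487995]]
outer +y edge lower [[ 549.23829641 -102.31647939   85.        ]] rim -y outer/inner [[ 630.92062862 -309.40051595   85.        ]
 [ 533.78480605 -319.2762002    85.        ]]
floor corners [[ 455.61810725 -323.11188741   12.        ]
 [ 630.73656694 -304.61399929   12.        ]] floor depth [[ 523.75616576 -249.52272946   12.37524578]
 [ 603.52018983 -288.73796295   10.83179105]
 [ 470.79154638 -290.60198683   12.47572551]]
brick [[ 452.83403498 -173.79611285   37.        ]
 [ 448.05400114 -135.53656074   37.        ]
 [ 556.03319121 -160.80108955   37.        ]] [[ 480.31499622 -152.93045237   37.45975872]]
```

```bash
python3 - <<'E'
from h import *
R=target([0,0,-1],[-0.13,0.9916,0])
cmd([533,-246,60],R)
E
```

```text
t 4.9167 pos [ 520.  -158.1  201.1] F [-0.2  0.1 -0.6] grip 36.3
linear [ 0.4699 -0.0086 -0.2966] rot [-0.0126  0.0024 -0.0082] q [-0.51  0.38  1.48 -0.    1.28 -2.2 ]
```

```bash
python3 -m jog '[{"linear":[0,0,-0.1],"rotation":[-0.013,0,-0.008],"grip":30},{"linear":[0,-0.005,-0.2],"rotation":[-0.013,0,-0.008],"grip":30},{"linear":[0,-0.009,-0.29],"rotation":[-0.013,0,-0.008],"grip":30},{"linear":[0,-0.009,-0.297],"rotation":[-0.013,0,-0.008],"grip":30},{"linear":[0.08,-0.009,-0.297],"rotation":[-0.013,0,-0.008],"grip":30},{"linear":[0.16,-0.009,-0.297],"rotation":[-0.013,0,-0.008],"grip":30},{"linear":[0.24,-0.009,-0.297],"rotation":[-0.013,0,-0.008],"grip":30},{"linear":[0.32,-0.009,-0.297],"rotation":[-0.013,0,-0.008],"grip":30},{"linear":[0.4,-0.009,-0.297],"rotation":[-0.013,0,-0.008],"grip":30},{"linear":[0.46,-0.009,-0.297],"rotation":[-0.013,0,-0.008],"grip":30},{"linear":[0.47,-0.009,-0.297],"rotation":[-0.013,0,-0.008],"grip":30},{"linear":[0.47,-0.009,-0.297],"rotation":[-0.013,0,-0.008],"grip":30}]'
python3 - <<'E'
from h import *
from rig import *
for n in("wrist","scene"):
    c=calibration(n);p,d=capture(n); cv2.imwrite(f"pics/{n}4.png",p[:,:,::-1])
R=target([0,0,-1],[-0.13,0.9916,0])
cmd([533,-246,17],R)
E
```

```text
time_s: 5.92
eef_pos: [532.5, -244.7, 58.8]
ee_rot: [0.466, -0.53, 0.466, 0.533]
force: [0.6, -0.7, -0.2]
grip_width: 0.423
t 6.0167 pos [ 533.6 -245.8   61. ] F [-0.5 -0.1 -0.1] grip 36.2
linear [ 0.1466  0.0021 -0.0005] rot [0.0015 0.0009 0.0016] q [-0.63  0.63  1.49  0.    1.02 -2.33]
```

View pics/wrist4.png

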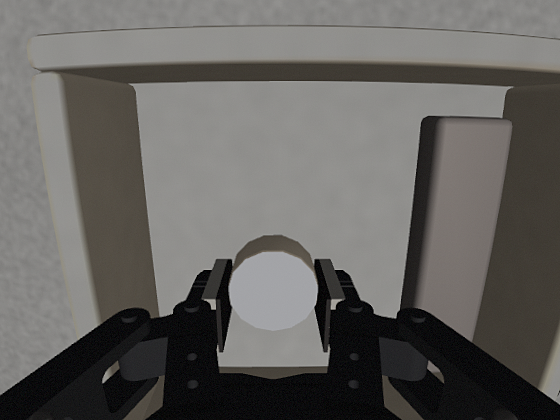

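The puck (273,290) is well clear of the brick (left edge at 420) and of the walls. I'll lower it to near contact and then creep.

```bash
python3 -m jog '[{"linear":[0.04,0,0],"rotation":[0,0,0],"grip":30},{"linear":[0.08,0,0],"rotation":[0,0,0],"grip":30},{"linear":[0.11,0,0],"rotation":[0,0,0],"grip":30},{"linear":[0.13,0,0],"rotation":[0,0,0],"grip":30},{"linear":[0.147,0,0],"rotation":[0,0,0],"grip":30},{"linear":[0.147,0,0],"rotation":[0,0,0],"grip":30},{"linear":[0.147,0,0],"rotation":[0,0,0],"grip":30}]'
python3 -m jog '[{"linear":[0.003,0,0],"rotation":[0,0,0],"grip":30},{"linear":[0.003,0,0],"rotation":[0,0,0],"grip":30}]'
python3 -m jog '[{"linear":[0.003,0,0],"rotation":[0,0,0],"grip":30},{"linear":[0.003,0,0],"rotation":[0,0,0],"grip":30}]'
```

```text
time_s: 6.6
eef_pos: [533.6, -245.8, 16.7]
ee_rot: [0.466, -0.532, 0.466, 0.532]
force: [0.1, -0.0, -0.2]
grip_width: 0.429
time_s: 6.77
eef_pos: [533.7, -245.9, 16.1]
ee_rot: [-0.467, 0.532, -0.466, -0.532]
force: [0.3, -0.2, -0.4]
grip_width: 0.427
time_s: 6.93
eef_pos: [533.8, -246.0, 15.3]
ee_rot: [-0.467, 0.532, -0.466, -0.531]
force: [0.1, -1.0, 0.5]
grip_width: 0.426
```

```bash
python3 -m jog '[{"linear":[0.003,0,0],"rotation":[0,0,0],"grip":30},{"linear":[0.003,0,0],"rotation":[0,0,0],"grip":30}]'
python3 -m jog '[{"linear":[0.003,0,0],"rotation":[0,0,0],"grip":30},{"linear":[0.003,0,0],"rotation":[0,0,0],"grip":30}]'
```

```text
time_s: 7.1
eef_pos: [533.9, -246.0, 15.0]
ee_rot: [-0.466, 0.532, -0.466, -0.531]
force: [-1.3, 1.4, 4.4]
grip_width: 0.423
time_s: 7.27
eef_pos: [533.9, -246.1, 14.9]
ee_rot: [-0.466, 0.532, -0.466, -0.531]
force: [-3.9, 1.7, 8.1]
grip_width: 0.428
```

Contact is felt (8 N at TCP z 15, as predicted). I'll release slowly, then back off.

```bash
python3 -m jog '[{"linear":[0,0,0],"rotation":[0,0,0],"grip":40},{"linear":[0,0,0],"rotation":[0,0,0],"grip":44},{"linear":[0,0,0],"rotation":[0,0,0],"grip":48},{"linear":[0,0,0],"rotation":[0,0,0],"grip":52},{"linear":[0,0,0],"rotation":[0,0,0],"grip":52},{"linear":[0,0,0],"rotation":[0,0,0],"grip":52},{"linear":[0,0,0],"rotation":[0,0,0],"grip":52}]'
python3 -m jog '[{"linear":[-0.03,0,0],"rotation":[0,0,0],"grip":52},{"linear":[-0.1,0,0],"rotation":[0,0,0],"grip":52},{"linear":[-0.2,0,0],"rotation":[0,0,0],"grip":52},{"linear":[-0.3,0,0],"rotation":[0,0,0],"grip":52},{"linear":[-0.4,0,0],"rotation":[0,0,0],"grip":52},{"linear":[-0.5,0,0],"rotation":[0,0,0],"grip":40},{"linear":[-0.6,0,0],"rotation":[0,0,0],"grip":20},{"linear":[-0.7,0,0],"rotation":[0,0,0],"grip":0},{"linear":[-0.8,0,0],"rotation":[0,0,0],"grip":0},{"linear":[-0.8,0,0],"rotation":[0,0,0],"grip":0},{"linear":[-0.8,0,0],"rotation":[0,0,0],"grip":0}]'
python3 - <<'E'
from h import *
from rig import *
print(sense()["joints"])
for n in("wrist","scene","side"):
    c=calibration(n);p,d=capture(n); cv2.imwrite(f"pics/{n}5.png",p[:,:,::-1]); np.savez(f"pics/{n}5.npz",p=p,d=d,K=c["intrinsics"],D=c["dist"],T=c["world_from_camera"])
E
```

```text
time_s: 7.85
eef_pos: [533.8, -246.1, 14.8]
ee_rot: [-0.466, 0.532, -0.466, -0.531]
force: [0.0, 0.7, 0.0]
grip_width: 0.611
time_s: 8.77
eef_pos: [533.8, -246.2, 256.8]
ee_rot: [-0.467, 0.533, -0.466, -0.53]
force: [-0.4, 0.6, -0.3]
grip_width: -0.003
[-6.31526688e-01  4.35473433e-01  1.25734496e+00  6.59190360e-04
  1.44389573e+00 -2.33369747e+00]
```

View pics/wrist5.png

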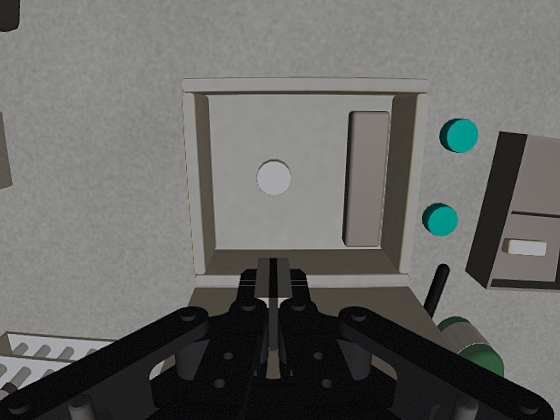

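View pics/side5.png

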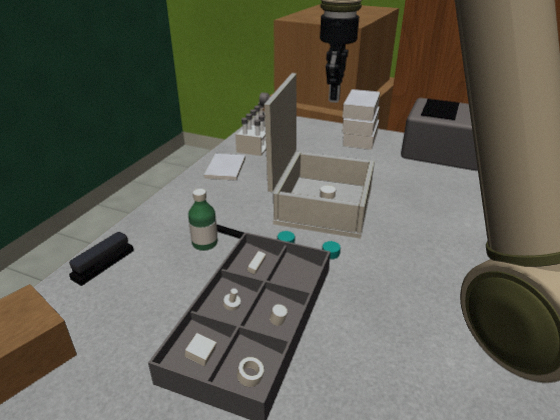

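View pics/scene5.png

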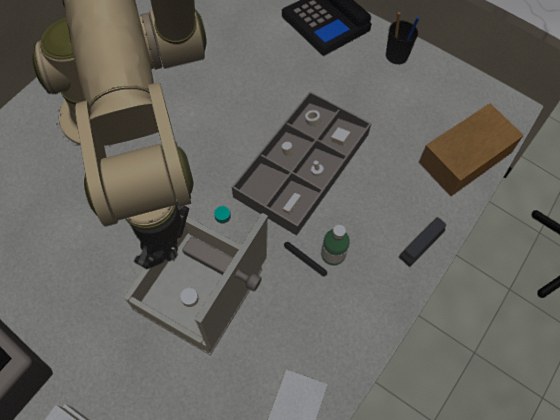

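The logger lies on the floor at wrist (273,177), clear of the brick. Next I'll check its flatness and measure the lid.

```bash
python3 - <<'E'
from h import *
w=load("wrist5");s=load("side5");c=load("scene5")
ys,xs=np.mgrid[166:189,263:284];P=dep(w,np.c_[xs.ravel(),ys.ravel()]);c0=P.mean(0);v=np.linalg.svd(P-c0)[2];
for k in v: print(k.round(3))
print("logger top",c0.round(1))
print("rim outer: -x-y,-x+y,+x+y,+x-y",pl(w,[[183,81],[427,81],[409,284],[194,284]],85).round(1))
# lid outer face from scene depth
q=lambda x,y:[120+x/3.75,200+y/3.75]
ys,xs=np.mgrid[0:420,0:560]
poly=np.array([q(540,110),q(535,215),q(440,375),q(345,535),q(318,460),q(400,330)],np.int32)
m=np.zeros((420,560),np.uint8);cv2.fillPoly(m,[poly],1)
vv,uu=np.nonzero(m);P=dep(c,np.c_[uu,vv]);P=P[(c["d"][vv,uu]>0)]
c0=np.median(P,0)
for _ in range(6):
    v=np.linalg.svd(P-c0)[2];r=(P-c0)@v[2];P=P[abs(r)<max(4,2*np.median(abs(r)))];c0=P.mean(0)
print("lid face",len(P),c0.round(1),v[2].round(3),P.min(0).round(0),P.max(0).round(0))
# knob
for p in [(500,300),(515,290),(490,330),(450,285),(510,320)]: print(p,dep(c,[q(*p)]).round(1))
print("lid top tri +y outer corner", tri(c,q(553,60),s,[298,84]), tri(c,q(527,50),s,[295,78]))
E
```

```text
[ 0.199  0.024 -0.98 ]
[0.972 0.12  0.2  ]
[-0.122  0.992 -0.001]
logger top [ 531.3 -245.8   33.5]
rim outer: -x-y,-x+y,+x+y,+x-y [[ 447.8 -335.    85. ]
 [ 418.9 -125.2   85. ]
 [ 612.6  -94.4   85. ]
 [ 640.9 -312.3   85. ]]
lid face 1579 [ 644.3 -215.3  192.4] [ 0.991  0.129 -0.026] [ 629. -304.  101.] [ 657. -106.  264.]
(500, 300) [[ 678.6 -198.3  265.9]]
(515, 290) [[ 681.3 -190.7  266.7]]
(490, 330) [[ 681.7 -210.1  257.4]]
(450, 285) [[ 655.3 -205.3  262.3]]
(510, 320) [[ 687.8 -202.9  265. ]]
lid top tri +y outer corner (array([ 605.8771303 , -119.05159551,  313.8085045 ]), np.float64(71.14486948311661)) (array([ 605.15139919, -123.6944343 ,  325.00911301]), np.float64(54.28558517465734))
```

```bash
python3 - <<'E'
import cv2
a=cv2.imread("pics/scene5.png")[195:365,180:300];b=cv2.imread("pics/side5.png")[65:235,250:370]
import numpy as np
cv2.imwrite("pics/lid.png",np.hstack([cv2.resize(a,(400,567)),cv2.resize(b,(400,567))]))
E
```

View pics/lid.png

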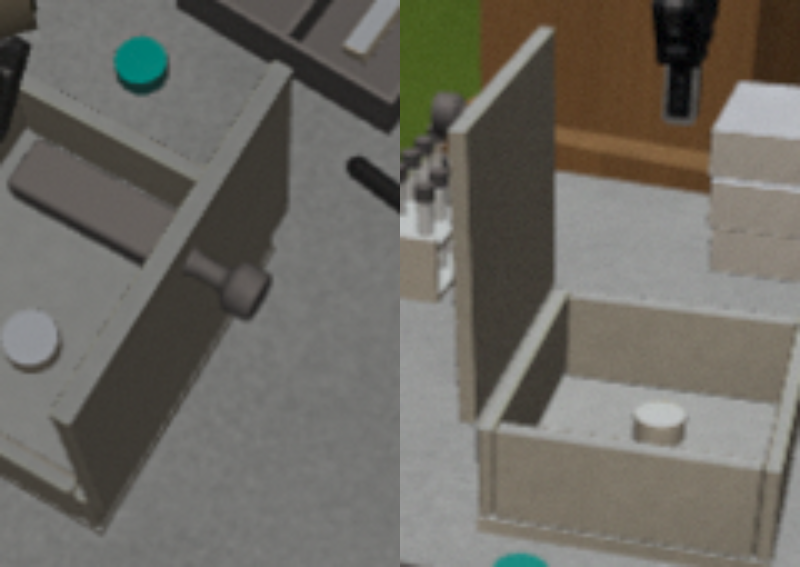

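```bash
python3 - <<'E'
from h import *
w=load("wrist5");s=load("side5")
ys,xs=np.mgrid[168:187,265:283];P=dep(w,np.c_[xs.ravel(),ys.ravel()])
print(np.percentile(P[:,2],[2,25,50,75,98]).round(1)); P=P[abs(P[:,2]-np.median(P[:,2]))<3]
print("z=a+bx+cy", np.linalg.lstsq(np.c_[np.ones(len(P)),P[:,:2]-P[:,:2].mean(0)],P[:,2],rcond=None)[0])
m=(s["p"][180:206,312:345].min(2)>150).astype(np.uint8);n,l,st,c=cv2.connectedComponentsWithStats(m);i=1+np.argmax(st[1:,4]);
cn=cv2.findContours((l==i).astype(np.uint8),0,1)[0][0];e=cv2.fitEllipse(cn);print("side ellipse",e, st[i])
u=c[i]+[312,180]
m=(w["p"][150:205,245:302].min(2)>145).astype(np.uint8);n,l,st,c2=cv2.connectedComponentsWithStats(m);print(st)
j=l[27,28];print("tri top",tri(w,c2[j]+[245,150],s,u))
R=target([0,0,-1],[-0.13,0.9916,0])
cmd([545,-153,325],R);cmd([665,-153,325],R)
E
```

```text
[29.7 30.7 31.2 31.7 32.8]
z=a+bx+cy [ 3.11979344e+01 -2.75847778e-03 -2.04904856e-02]
side ellipse ((16.2012882232666, 11.203231811523438), (20.513145446777344, 40.235774993896484), 100.84376525878906) [  0   0  33  24 513]
[[   0    0   57   55 2188]
 [   6    0    3    3    4]
 [   9    0    1    1    1]
 [  11    0    4    3    7]
 [  16    2    1    1    1]
 [  40    5    1    1    1]
 [  19    6   20    5   22]
 [  12   13    5    7    8]
 [  12   12   35   34  889]
 [  41   12    1    1    1]
 [  43   14    2    2    2]
 [  47   14    1    1    1]
 [  52   14    1    1    1]
 [  45   18    2    1    2]
 [  47   25    1    1    1]
 [   0   45    1    1    1]
 [  48   45    1    1    1]
 [  42   46    1    1    1]
 [   0   48    1    2    2]
 [   2   50    1    1    1]]
tri top (array([ 531.6086416 , -245.29578654,   27.26016289]), np.float64(3.79287125334154))
t 8.9167 pos [ 533.1 -245.7  253.7] F [ 0.3 -0.6 -0.1] grip -0.0
linear [-0.2373 -0.0796  0.3014] rot [ 0.0018  0.0024 -0.0007] q [-0.63  0.44  1.26  0.    1.44 -2.33]
t 8.9167 pos [ 533.1 -245.7  253.7] F [ 0.3 -0.6 -0.1] grip -0.0
linear [-0.2375 -0.4761  0.2491] rot [ 0.0018  0.0024 -0.0007] q [-0.63  0.44  1.26  0.    1.44 -2.33]
```

The logger's top is level (slope about 0.02 rad) at z ≈ 31, so it is flat on the floor. The side-view blob merged with the floor, so I'm ignoring that number. Next I'll go over the lid to its outer side.

```bash
python3 -m jog '[{"linear":[-0.1,0,0.05],"rotation":[0,0,0],"grip":0},{"linear":[-0.2,-0.02,0.1],"rotation":[0,0,0],"grip":0},{"linear":[-0.24,-0.05,0.2],"rotation":[0,0,0],"grip":0},{"linear":[-0.24,-0.08,0.3],"rotation":[0,0,0],"grip":0},{"linear":[-0.24,-0.12,0.3],"rotation":[0,0,0],"grip":0},{"linear":[-0.24,-0.2,0.28],"rotation":[0,0,0],"grip":0},{"linear":[-0.24,-0.3,0.27],"rotation":[0,0,0],"grip":0},{"linear":[-0.24,-0.4,0.25],"rotation":[0,0,0],"grip":0},{"linear":[-0.24,-0.47,0.25],"rotation":[0,0,0],"grip":0},{"linear":[-0.24,-0.48,0.25],"rotation":[0,0,0],"grip":0},{"linear":[-0.24,-0.48,0.25],"rotation":[0,0,0],"grip":0}]'
python3 - <<'E'
from h import *
from rig import *
p,d=capture("scene");cv2.imwrite("pics/scene6.png",p[:,:,::-1])
p,d=capture("side");cv2.imwrite("pics/side6.png",p[:,:,::-1])
cmd([662,-153,240],target([0,0,-1],[-0.13,0.9916,0]))
E
```

```text
time_s: 9.83
eef_pos: [666.6, -152.4, 323.2]
ee_rot: [0.466, -0.53, 0.466, 0.533]
force: [0.2, 0.2, 0.0]
grip_width: -0.003
t 9.9333 pos [ 665.5 -152.7  325.2] F [-0.4 -1.   0.1] grip 0.1
linear [ 2.841e-01  1.140e-02 -1.000e-04] rot [ 0.0015  0.0035 -0.003 ] q [-0.4   0.68  0.7   0.    1.77 -2.1 ]
```

View pics/scene6.png

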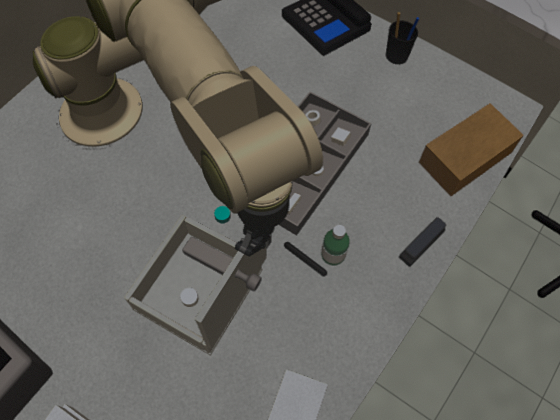

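View pics/side6.png

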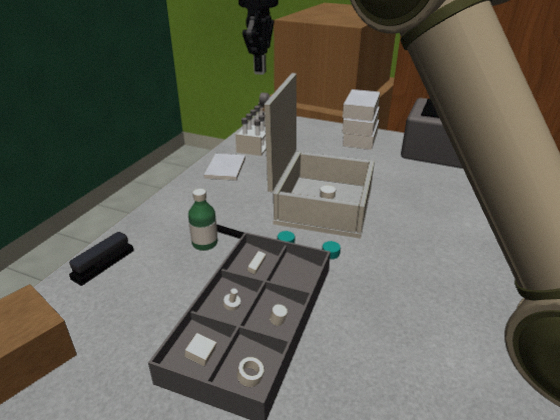

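```bash
python3 -m jog '[{"linear":[0.1,0,0],"rotation":[0,0,0],"grip":0},{"linear":[0.2,0,0],"rotation":[0,0,0],"grip":0},{"linear":[0.3,0,0],"rotation":[0,0,0],"grip":0},{"linear":[0.3,0,0],"rotation":[0,0,0],"grip":0},{"linear":[0.3,0,0],"rotation":[0,0,0],"grip":0},{"linear":[0.3,0,0],"rotation":[0,0,0],"grip":0}]'
python3 - <<'E'
from h import *
from rig import *
p,d=capture("scene");cv2.imwrite("pics/scene7.png",cv2.resize(p[150:370,120:400],(800,600))[:,:,::-1])
hm=np.array([620.3,-153.4])
bx=np.array([.9916,.129])
s,p0,R=cur();print(p0,(p0[:2]-hm)@bx,s["force"])
E
```

```text
time_s: 10.43
eef_pos: [665.6, -152.9, 238.2]
ee_rot: [-0.467, 0.532, -0.466, -0.531]
force: [-0.9, -0.2, 0.8]
grip_width: 0.0
[ 665.83397913 -152.92578334  238.38514551] 45.21266764976198 [ 0.54149041 -0.45814635 -0.48440635]
```

View pics/scene7.png

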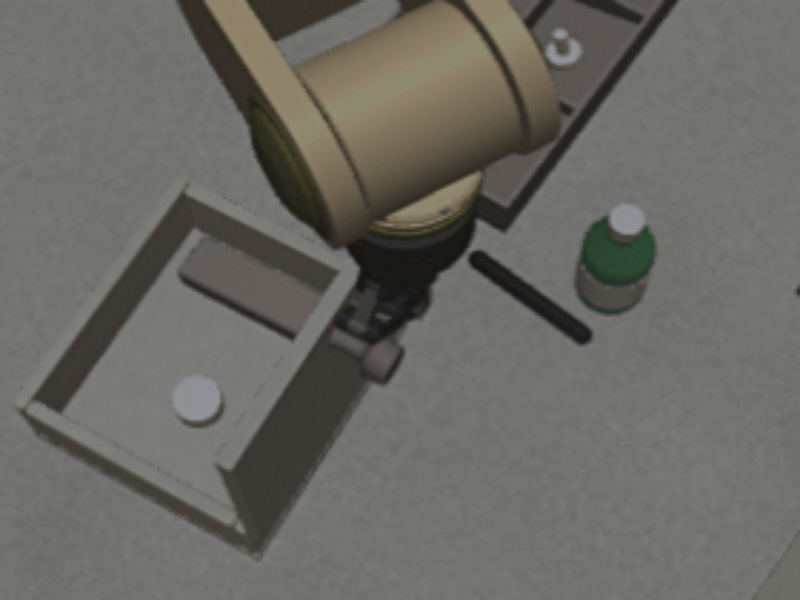

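```bash
python3 -m jog '[{"linear":[0,0.03,0],"rotation":[0,0,0],"grip":0},{"linear":[0,0.06,0],"rotation":[0,0,0],"grip":0},{"linear":[0,0.09,0],"rotation":[0,0,0],"grip":0},{"linear":[0.01,0.12,0],"rotation":[0,0,0],"grip":0},{"linear":[0.02,0.14,0],"rotation":[0,0,0],"grip":0},{"linear":[0.027,0.157,0],"rotation":[0,0,0],"grip":0}]'
python3 - <<'E'
from h import *
from rig import *
p,d=capture("side");cv2.imwrite("pics/side8.png",cv2.resize(p[40:250,220:430],(600,600))[:,:,::-1])
s,p0,R=cur();print(p0,(p0[:2]-np.array([620.3,-153.4]))@np.array([.9916,.129]),s["force"])
E
```

```text
time_s: 10.98
eef_pos: [619.5, -159.4, 232.7]
ee_rot: [-0.467, 0.534, -0.465, -0.529]
force: [2.2, 0.2, 1.4]
grip_width: 0.001
[ 618.83384963 -159.47256866  231.99166379] -2.237196064535724 [ 1.08787619 -0.45401829  0.18160827]
```

View pics/side8.png

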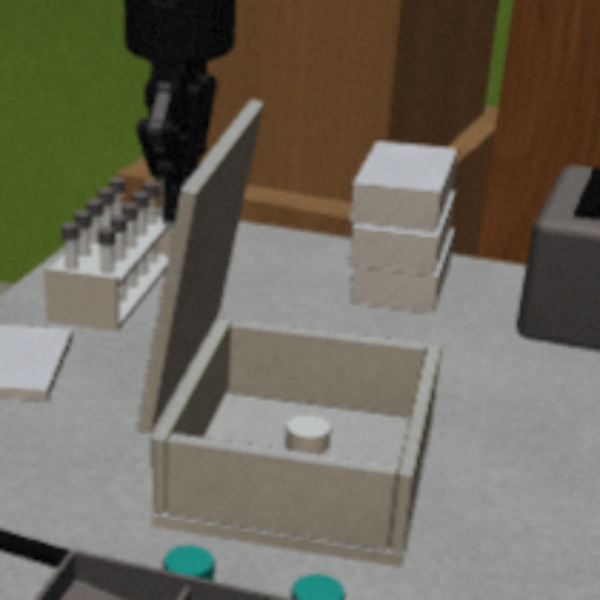

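```bash
python3 -m jog '[{"linear":[0.01,0.047,0],"rotation":[0,0,0],"grip":0},{"linear":[0.025,0.094,0],"rotation":[0,0,0],"grip":0},{"linear":[0.042,0.14,0],"rotation":[0,0,0],"grip":0},{"linear":[0.062,0.183,0],"rotation":[0,0,0],"grip":0},{"linear":[0.087,0.225,0],"rotation":[0,0,0],"grip":0},{"linear":[0.115,0.264,0],"rotation":[0,0,0],"grip":0},{"linear":[0.148,0.3,0],"rotation":[0,0,0],"grip":0},{"linear":[0.184,0.332,0],"rotation":[0,0,0],"grip":0},{"linear":[0.223,0.36,0],"rotation":[0,0,0],"grip":0},{"linear":[0.265,0.386,0],"rotation":[0,0,0],"grip":0}]'
python3 - <<'E'
from h import *
from rig import *
p,d=capture("side");cv2.imwrite("pics/side9.png",cv2.resize(p[40:250,220:430],(600,600))[:,:,::-1])
s,p0,R=cur();print(p0,(p0[:2]-np.array([620.3,-153.4]))@np.array([.9916,.129]),s["force"])
E
```

```text
time_s: 11.87
eef_pos: [504.6, -175.0, 152.8]
ee_rot: [-0.467, 0.534, -0.465, -0.529]
force: [1.4, 1.2, 1.2]
grip_width: 0.002
[ 502.7072108  -174.5228688   150.16766191] -119.32985984639178 [-0.43082543 -0.49851844 -3.10512012]
```

View pics/side9.png

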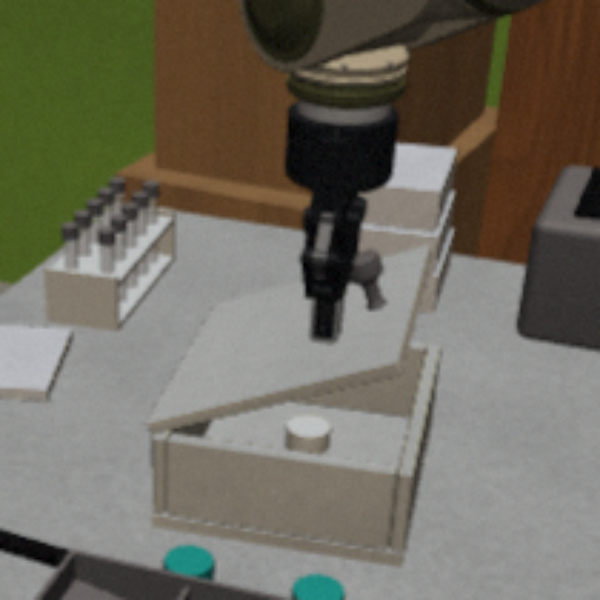

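```bash
python3 -m jog '[{"linear":[0.04,0.018,0],"rotation":[0,0,0],"grip":0},{"linear":[0.08,0.032,0],"rotation":[0,0,0],"grip":0},{"linear":[0.115,0.04,0],"rotation":[0,0,0],"grip":0},{"linear":[0.145,0.046,0],"rotation":[0,0,0],"grip":0},{"linear":[0.16,0.05,0],"rotation":[0,0,0],"grip":0},{"linear":[0.17,0.05,0],"rotation":[0,0,0],"grip":0},{"linear":[0.17,0.05,0],"rotation":[0,0,0],"grip":0}]'
python3 -m jog '[{"linear":[0.007,0,0],"rotation":[0,0,0],"grip":0},{"linear":[0.007,0,0],"rotation":[0,0,0],"grip":0}]'
python3 -m jog '[{"linear":[0.004,0,0],"rotation":[0,0,0],"grip":0},{"linear":[0.004,0,0],"rotation":[0,0,0],"grip":0}]'
```

```text
time_s: 12.5
eef_pos: [488.2, -176.5, 99.1]
ee_rot: [-0.467, 0.532, -0.466, -0.531]
force: [-0.6, 1.0, 0.1]
grip_width: -0.001
time_s: 12.67
eef_pos: [488.7, -176.7, 97.6]
ee_rot: [-0.467, 0.533, -0.466, -0.53]
force: [-0.1, -0.5, 0.3]
grip_width: -0.004
time_s: 12.83
eef_pos: [488.7, -176.7, 97.5]
ee_rot: [-0.467, 0.533, -0.466, -0.53]
force: [-4.9, 2.0, 10.1]
grip_width: 0.005
```

```bash
python3 -m jog '[{"linear":[0.006,0,0],"rotation":[0,0,0],"grip":0},{"linear":[0.006,0,0],"rotation":[0,0,0],"grip":0}]'
python3 -m jog '[{"linear":[-0.05,0,0],"rotation":[0,0,0],"grip":0},{"linear":[-0.15,0,0],"rotation":[0,0,0],"grip":0},{"linear":[-0.25,0,0],"rotation":[0,0,0],"grip":0},{"linear":[-0.35,0.1,0],"rotation":[0,0,0],"grip":0},{"linear":[-0.45,0.2,0],"rotation":[0,0,0],"grip":0},{"linear":[-0.45,0.2,0],"rotation":[0,0,0],"grip":0},{"linear":[-0.45,0.2,0],"rotation":[0,0,0],"grip":0},{"linear":[-0.45,0.2,0],"rotation":[0,0,0],"grip":0}]'
python3 - <<'E'
from h import *
from rig import *
print(sense()["force"])
for n in("wrist","scene","side"):
    c=calibration(n);p,d=capture(n); cv2.imwrite(f"pics/{n}10.png",p[:,:,::-1]); np.savez(f"pics/{n}10.npz",p=p,d=d,K=c["intrinsics"],D=c["dist"],T=c["world_from_camera"])
E
```

```text
time_s: 13.0
eef_pos: [488.7, -176.8, 97.4]
ee_rot: [-0.466, 0.533, -0.466, -0.53]
force: [-7.6, 2.7, 16.5]
grip_width: 0.002
time_s: 13.67
eef_pos: [428.9, -184.3, 231.8]
ee_rot: [-0.467, 0.533, -0.466, -0.53]
force: [0.4, -0.6, -1.1]
grip_width: -0.002
[ 0.35218727 -0.61681942 -1.05236522]
```

View pics/side10.png

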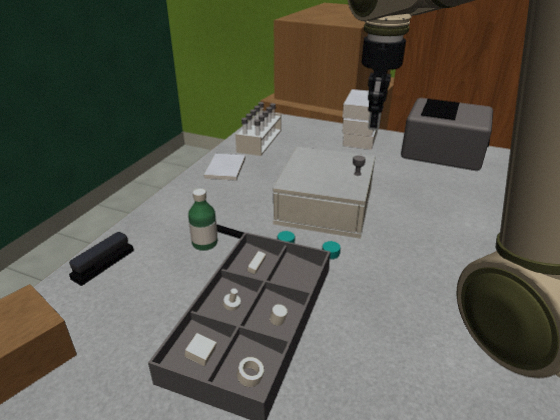

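View pics/scene10.png

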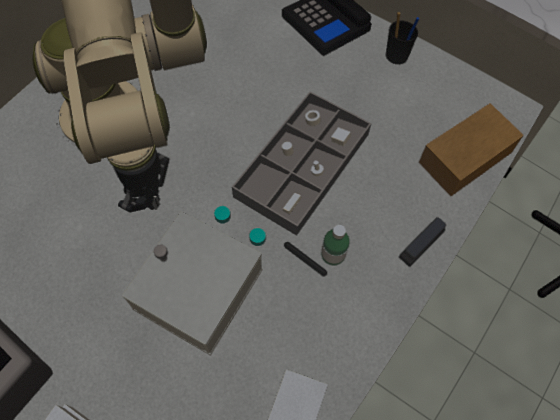

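View pics/wrist10.png

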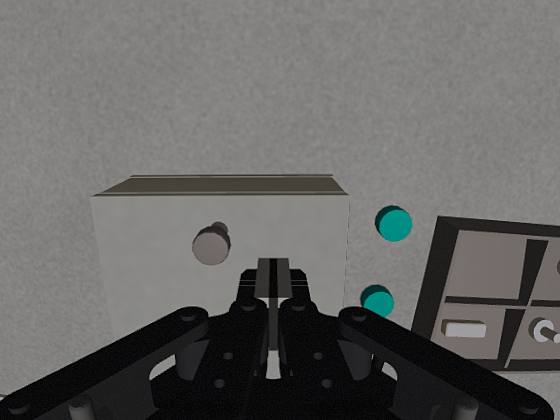

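The lid is seated with no gap visible at the -x edge (wrist row ≈195). I'll do a quick slope check of the lid top, then hand in.

```bash
python3 - <<'E'
from h import *
from rig import *
c=load("scene10")
m=np.zeros((420,560),np.uint8);cv2.fillPoly(m,[np.array([[190,228],[255,262],[208,338],[140,298],[165,268],[180,245]])],1)
v,u=np.nonzero(m);P=dep(c,np.c_[u,v]);P=P[abs(P[:,2]-np.median(P[:,2]))<8]
bx=np.array([.9916,.129]);X=(P[:,:2]-P[:,:2].mean(0))@bx
print(np.polyfit(X,P[:,2],1), np.ptp(X))
w=load("wrist10");print("front-edge z",dep(w,[[130,200],[160,230],[320,200],[300,230]])[:,2])
print(np.linalg.norm(sense()["dq"]),finish_job())
E
```

```text
[8.92445667e-04 9.68343325e+01] 163.61079591145057
front-edge z [96.21201486 97.45777991 97.03069891 97.38336839]
the job is handed in; nothing more can be done
0.005200433857726396 None
```

The logger is lying flat on the box floor beside the cold brick and the lid is shut. I handed the job in at about 14 s of the 64 s allowed; no verdict is reported.

**What I did:**
- **Pick:** I gripped the plain white puck with the tool tilted to match the bin floor.
- **Placing:** I lowered it until it touched the box floor (about 8 N), then released it with the lid still upright.
- **Lid:** I pushed the lid round with the closed fingertips and pressed it down with about 16 N. I then withdrew the arm.

**Last checks:**
- **Logger:** after release its top was level to about 0.02 rad at a height of about 31 mm, which fits a 20 mm puck on the 12 mm floor.
- **Lid:** its top slopes about 0.001 rad at a height of 97 mm, so it is fully shut.
- **Other things:** the five other parts, the bottle, the marker and the turquoise discs look unmoved in the final pictures. The brick looked unmoved before the lid closed.

**Checks that failed or disagreed:**
- **Logger height:** one two-view estimate gave 27 mm because the side-view blob merged with the floor, and I ignored it. The first depth fit of its tilt was spoiled by outliers.
- **Box position:** estimates from the different cameras differed by about 8–15 mm, which was well within the clearance.

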